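# Dispense one nut from the feeder and nudge it onto the pick-up pad

### The job

Press the red plunger of the nut feeder all the way down once and let it come back up, so that a single nut comes out onto the lane in front. Then, without picking it up, push that nut along the lane with the fingertips until it lies wholly on the yellow pad. Leave the other nuts in the feeder and do not disturb the things standing around it.

Things in the scene. Friction and masses are not known exactly. Their poses are not given: they have to be found in the camera images.
- feeder: nut feeder, fixed to the bench, 160 (x) x 212 (y) mm. Origin: on the bench under the middle of the magazine (blue shaft, 37 mm square, top 54 mm above the bench); z up, -x points out of the outlet toward the robot; turned about z from start to start. A grey housing behind the magazine, 44 mm wide (y), 48 mm high, from x = 16 to 78 mm, carries the plunger
- lane_mid (a point): middle of the plain grey lane in front of the magazine, on its surface, at x = -46 mm, y = 0 of the feeder; axes as the feeder. The lane is flat, 4 mm above the bench, from the magazine's face at x = -18 mm of the feeder to a lip at x = -75 mm that rises 5 mm above it; in y it runs 106 mm either way and is open at both ends
- plunger_top (a point): centre of the top face of the red plunger button (32 mm across), on the feeder's x axis 50 mm behind its origin; 78 mm above the bench when up, 58 mm when pressed
- plunger (a joint): plunger travel straight down: 0 = up, 0.020 m = fully pressed. A spring returns it; 3 N to start, 8 to 10 N at the bottom. A bar inside moves twice as far and pushes the lowest nut out along the feeder's -x, to about 40 mm in front of its origin (y near 0). When the plunger is up again the next nut drops down; a second press would eject it too
- nut_1_center (a point): centre of the lowest nut in the magazine, the one that comes out first: plain steel hexagon nut, 24 mm over the flats, 27 mm over the corners, 13 mm high. Its centre is 10.5 mm above the bench when it lies in the magazine or on the lane; 35 g
- nut_2_center (a point): centre of the second nut in the magazine, same nut, 23.5 mm above the bench at the start; drops to 10.5 mm when the first has gone
- nut_3_center (a point): centre of the third (top) nut in the magazine, 36.5 mm above the bench at the start; drops to 23.5 mm
- yellow_pad: yellow rectangle, 56 mm (x, the width of the lane) x 54 mm (y), level with the lane (no edge to cross), sides parallel to the feeder's x and y; origin at its middle, which lies at x = -46 mm and y = +70 or -70 mm of the feeder (either end of the lane, differs from start to start). The nut must be pushed onto it.
- black_pad: black rectangle, same size, at the other end of the lane; stays empty
- grease_tin: flat round tin with a green lid, 66 mm across, 26 mm high, loose, beside the feeder; origin at the centre of its underside; leave it alone
- pine_block: pine block, 46 x 92 x 34 mm, loose, on the other side of the feeder; origin at the centre of its underside; leave it alone
- bolt: hexagon bolt lying on the bench in front of the lane, 62 mm long, 19 mm high, loose; origin at the middle underneath; leave it alone
- pliers: pliers with red grips, 174 x 42 x 13 mm, loose, far out on the right; origin at the middle underneath; leave them alone
- tape_measure: black tape measure, 80 x 72 x 34 mm, loose, on the left; origin at the middle underneath; leave it alone
- mug: white enamel mug, 84 mm across and 78 mm high, loose, on the right; origin at the centre of its underside; leave it alone

How it is judged:
On the way, in this order (a step that is already met when the one before it is completed fails the run):
1. the plunger is pressed all the way down (value of joint plunger above 0.017 m), for 0.1 s.
2. the plunger is back up and the first nut lies on the lane (value of joint plunger below 0.003 m and x of nut_1_center in the frame of feeder below -0.029 m), for 0.1 s.
At the end, for the whole second after the job is handed in: The first nut lies flat and at rest on the lane with its centre within 16 mm of the yellow pad's middle along the lane and 18 mm across it (wholly on the pad), the plunger is up (within 3 mm), and the other two nuts have dropped one place and are still in the magazine (within 10 mm of its axis) (x of nut_1_center in the frame of yellow_pad between -0.018 and 0.018 m and y of nut_1_center in the frame of yellow_pad between -0.016 and 0.016 m and z of nut_1_center in the frame of feeder between 0.007 and 0.014 m and linear speed of nut_1 below 0.01 m/s and angle between nut_1_center's own z axis and vertical below 0.1 rad and value of joint plunger below 0.003 m and x of nut_2_center in the frame of feeder between -0.01 and 0.01 m and y of nut_2_center in the frame of feeder between -0.01 and 0.01 m and x of nut_3_center in the frame of feeder between -0.01 and 0.01 m and y of nut_3_center in the frame of feeder between -0.01 and 0.01 m and z of nut_2_center in the frame of feeder below 0.016 m and z of nut_3_center in the frame of feeder below 0.029 m); the robot touches nothing.
It fails at once if the nut is lifted off the lane (more than 10 mm) (z of nut_1_center in the frame of feeder above 0.0205 m).
It fails at once if a second nut is pushed out of the magazine (x of any of nut_2_center, nut_3_center in the frame of feeder below -0.012 m).
It fails at once if a nut is taken out of the top of the magazine (z of nut_2_center in the frame of feeder above 0.0335 m or z of nut_3_center in the frame of feeder above 0.0465 m).
It fails at once if a thing standing around (tin, pine block, bolt, pliers, tape measure, mug) is moved by more than 20 mm (distance of any of grease_tin, pine_block, bolt, pliers, tape_measure, mug from where it was at the start of the episode above 0.02 m).
It also fails if it takes over 43 s, if anything falls off the work surface, if the arm or the gripper's body presses on something with over 40 N, if the wrist force passes 120 N, or if a joint passes its speed limit or range.

### The arm

A 6-joint arm with a two-finger parallel gripper is mounted at the origin on a cart in front of the work surface, level with it; the furniture and walls round the work are solid. World frame = base frame: x ahead of the robot, y to its left, z up, the work surface at z = 0. Lengths are in m, angles in rad, forces in N, time in s.
With the tool pointing down it reaches from about 0.35 to 0.975 m from the base axis. Payload 4.9 kg.
Tool frame: the origin (TCP) lies at the very end of the fingers, on their centre line; the grasp point (between the pads) lies manip.grip_point_offset behind it (manip.grip_point_offset is the distance from the TCP to the grasp point, in m); z points along the fingers, y is the line along which they close (so a half turn about z gives the same grasp; the last joint's range is limited). The gripper opens to 85 mm and grips with 20 to 120 N. Pads are 22 mm wide; open, the fingers measure 114 mm over their backs; the gripper's body (76 mm by 85 mm) begins 54 mm behind the grasp point. The pads swing forward as they close: fully open they stand 13 mm farther back than shut.
Start: joints at [1.138, 0.053, 1.613, -0, 1.476, -0.119], TCP at [0.193, 0.594, 0.231] pointing down, gripper open.
Joint ranges: [-3.01, 3.01], [-1.01, 2.22], [0.06, 2.58], [-1.02, 4.17], [0.09, 2.62], [-3.14, 3.14]. Speed limits (rad/s): [2.57, 2.57, 3.14, 3.14, 3.14, 3.14].

### API

Orientations are given as a unit quaternion [w, x, y, z].
In Python, from plant import manip gives the robot as it stands.
- The arm moves only by the shell command python3 -m crank 'ROWS' [OPENING]. ROWS is JSON, a list of rows, each an object of numbers: "x", "y", "z": the shift along the tool's x, y, z in cm; "turn": the turn about the tool's z in rad. In form: [{"x": .., "y": .., "z": .., "turn": ..}, ...]. A call has 1 to 5 rows; each row shifts and turns the commanded pose from where the row before left it, along the tool's axes as they then stand; what a row does not reach is not made up. A row lasts 1/10 s, in which the tool goes at most 50 mm and 8.59 degrees, less where a joint would pass 70% of its speed; a pose out of reach is approached as far as the arm can. A call with a gripper value outside its range is refused whole. OPENING is the opening in per cent of the stroke, from 0 (shut) to 100 (fully open), set as the call begins (- or left out, the last holds). The fingers move at their own pace and stop on an object; the grip force is fixed at half the most. Time passes only in rows, so rows that do not move let the fingers close. It gives the time, the measured TCP pose, the force, the opening and the grip force at its end, in the units of the state.
- manip.state(): the state, without advancing time (a new reading comes with each control period).
- manip.grab_frame(name): name is "scene" or "top" or "wrist"; returns (picture, depth): 480x640x3 uint8, red, green, blue; 480x640 float32, m along the optical axis (not along the pixel's ray), 0 where there is no reading.
- manip.camera_model(name): a dict with "mtx" (3x3 intrinsics, pixels), "world_to_cam" (4x4, takes a point from world to camera coordinates). Camera axes: x right, y down, z forward; pixel columns grow to the right and rows downward; lengths in m; the calibration is good to about 2 mm. A picture is of the moment at which its call begins: read the wrist's pose just before it. camera_model takes no time and is no camera call; for the wrist camera it gives the pose at the moment of the call.
- manip.job_done(): hands the job in; it is judged then, once.
The state is a dict: "time": time; "joint_pos": joint angles; "joint_vel": joint speeds; "joint_efforts": joint torques, N m; "tool_pos": TCP position; "tool_rot": TCP orientation; "contact_force": force on the tool from outside, world axes, zero at the start; "ft_torque": the same for the moment, N m; "gripper_width": opening from 0.0 (shut) to 1.0 (fully open); "grasp_force": force on a finger pad.
Only numpy, scipy, OpenCV 4.12 (cv2) and the standard library are available. Lean on these libraries where they do the work, as an engineer would, in place of code of your own. Each camera call takes 0.05 s, during which the arm holds its last target. There are 200 camera calls.

## Working session

There is one attempt and no reset: what is moved stays moved. The work goes in short steps, Python scripts to look and compute and a shell command to move; the robot and the scene stay as the last step left them, time stands still between calls to the robot, and variables do not carry over. Pictures are saved under pics/ and viewed, at most 10 in all, crops included, and the job is handed in when it is done.

```bash
mkdir -p pics
cat > h.py <<'E'
import numpy as np, cv2
from plant import manip
def ray(cm,u,v,z):
    K=np.array(cm["mtx"]);T=np.array(cm["world_to_cam"]);R=T[:3,:3];c=-R.T@T[:3,3]
    d=R.T@np.linalg.inv(K)@[u,v,1]; return c+d*(z-c[2])/d[2]
def proj(cm,p):
    K=np.array(cm["mtx"]);T=np.array(cm["world_to_cam"]);q=K@(T[:3,:3]@p+T[:3,3]);return q[:2]/q[2]
def grab(n,f):
    cm=manip.camera_model(n);im,d=manip.grab_frame(n);cv2.imwrite("pics/"+f,im[:,:,::-1]);return cm,im,d
E
python3 - <<'E'
from h import *
s=manip.state();print(s["time"],s["tool_pos"],s["tool_rot"],s["gripper_width"],manip.grip_point_offset)
a=grab("top","top0.png");b=grab("scene","sc0.png")
np.savez("f0.npz",t=a[1],td=a[2],s=b[1],sd=b[2])
E
```

```text
0.0 [0.19267029 0.5938975  0.23003343] [-2.86585306e-04  1.56288656e-01  9.87710865e-01 -1.01037621e-03] 1.0017537312920823 0.0187
```

View pics/top0.png

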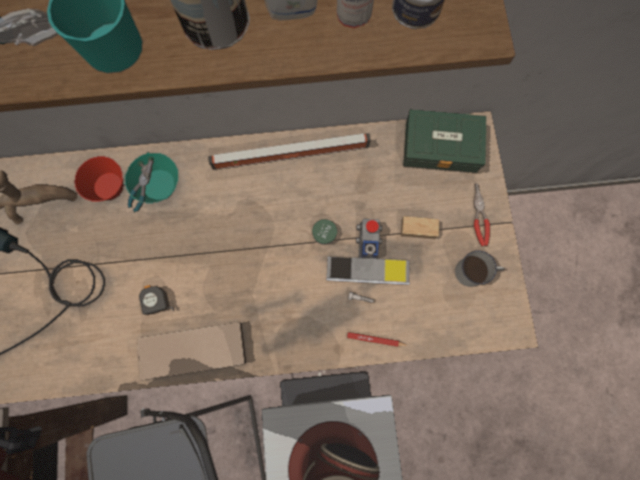

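View pics/sc0.png

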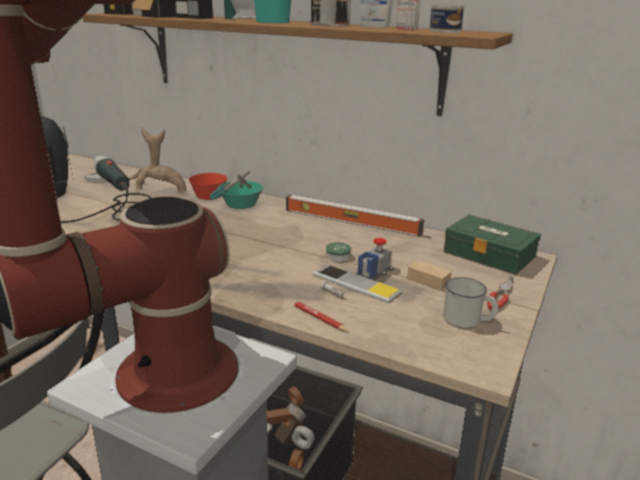

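Top view: plunger at (372,227), blue magazine (370,248), lane around (367,270), black pad (341,268), yellow pad (397,271) on the robot's right. Tin is at (325,232), the pine block at (421,227) and the bolt at (362,297).

```bash
cat > m.py <<'E'
from h import *
f=np.load("f0.npz");im=f["t"];cm=manip.camera_model("top")
hsv=cv2.cvtColor(im,cv2.COLOR_RGB2HSV)
def c(lo,hi,box):
    m=cv2.inRange(hsv,lo,hi);k=np.zeros_like(m);x0,y0,x1,y1=box;k[y0:y1,x0:x1]=m[y0:y1,x0:x1]
    p=cv2.findNonZero(k)[:,0];return p.mean(0),len(p),cv2.minAreaRect(p)
pl=c((0,150,80),(8,255,255),(355,212,390,238))
bl=c((105,80,40),(130,255,255),(355,235,385,262))
ye=c((22,150,100),(35,255,255),(375,250,415,290))
bk=c((0,0,0),(179,255,50),(326,255,356,282))
P=ray(cm,*pl[0],.078)[:2];Y=ray(cm,*ye[0],.004)[:2];B=ray(cm,*bk[0],.004)[:2];M=ray(cm,*bl[0],.054)[:2]
for n,a,p in zip("PMYB",(pl,bl,ye,bk),(P,M,Y,B)):print(n,a,p)
print("YB",np.linalg.norm(Y-B),"P-mid",np.linalg.norm(P-(Y+B)/2),"PM",np.linalg.norm(P-M))
ey=B-Y;ang=np.arctan2(-ey[0],ey[1]);ex=P-(Y+B)/2;print("yaw from pads, from plunger",ang,np.arctan2(ex[1],ex[0]))
E
python3 m.py
python3 -c "
from h import *
cm=manip.camera_model('wrist');print(np.array(cm['mtx']),np.array(cm['world_to_cam']))"
```

```text
[[409.30235594   0.         326.15190437]
 [  0.         409.30235594 236.87773731]
 [  0.           0.           1.        ]] [[ 0.30873898  0.95114502 -0.00184043 -0.62453287]
 [ 0.90448068 -0.29299212  0.30995211 -0.03998408]
 [ 0.29427017 -0.09735893 -0.95075039  0.3799771 ]
 [ 0.          0.          0.          1.        ]]Traceback (most recent call last):
  File "m.py", line 10, in <module>
    bk=c((0,0,0),(179,255,50),(326,255,356,282))
  File "m.py", line 6, in c
    p=cv2.findNonZero(k)[:,0];return p.mean(0),len(p),cv2.minAreaRect(p)
      ~~~~~~~~~~~~~~~~~~^^^^^
TypeError: 'NoneType' object is not subscriptable
```

```bash
sed -i 's/255,50),(326/255,75),(328/' m.py; python3 m.py
```

```text
P (array([371.76699029, 226.        ]), 103, ((372.0, 226.0), (10.0, 10.0), 90.0)) [ 0.55682113 -0.15552266]
M (array([370.2375, 246.475 ]), 80, ((370.0, 248.0), (14.0, 14.0), 90.0)) [ 0.51094685 -0.1484673 ]
Y (array([394.93540052, 270.09560724]), 387, ((394.5, 270.0), (20.0, 19.0), 90.0)) [ 0.45290572 -0.21054517]
B (array([340.65322581, 267.3844086 ]), 372, ((340.5, 267.5), (19.0, 19.0), 90.0)) [ 0.47436736 -0.07225759]
YB 0.1399430464788899 P-mid 0.09424849523984627 PM 0.046413663430527746
yaw from pads, from plunger -0.15396736790719212 -0.15039668934788825
```

```bash
R='x'
python3 -m crank '[{"x":-2.9,"y":-3.0},{"x":-2.9,"y":-3.0},{"x":-2.9,"y":-3.0},{"x":-2.9,"y":-3.0},{"x":-2.9,"y":-3.0}]' 0
python3 -m crank '[{"x":-2.9,"y":-3.0},{"x":-2.9,"y":-3.0},{"x":-2.9,"y":-3.0},{"x":-2.9,"y":-3.0},{"x":-2.9,"y":-3.0}]' >/dev/null
python3 -m crank '[{"x":-2.9,"y":-3.0},{"x":-2.9,"y":-3.0},{"x":-2.9,"y":-3.0},{"x":-2.9,"y":-3.0},{"x":-2.9,"y":-3.0}]' 
python3 -m crank '[{"x":-2.9,"y":-3.0},{"x":-2.9,"y":-3.0},{"x":-2.9,"y":-3.0},{"x":-2.9,"y":-3.0},{"x":-2.9,"y":-3.0}]' >/dev/null
python3 -m crank '[{"turn":0.141},{"turn":0.141},{"turn":0.141},{"turn":0.141},{"turn":0.141}]' >/dev/null
python3 -m crank '[{"turn":0.141},{"turn":0.141},{"turn":0.141},{"turn":0.141},{"turn":0.141}]'
python3 - <<'E'
from h import *
s=manip.state();print(s["time"],s["tool_pos"],s["tool_rot"],s["joint_pos"],s["contact_force"])
a=grab("wrist","w1.png")
ex=np.array([np.cos(-.152),np.sin(-.152)]);ey=np.array([-ex[1],ex[0]])
for p in [(.557,-.1555,.078),(.453,-.2105,.004)]:print(proj(a[0],np.array(p)))
E
```

```text
0.1 [0.19268858 0.59394649 0.23015326] [-2.60952930e-04  1.56234422e-01  9.87719536e-01 -9.25503111e-04] [ 1.13797780e+00  5.33178920e-02  1.61418336e+00 -2.15980164e-06
  1.47601457e+00 -1.19063975e-01] [5.26525554e-01 1.01732735e-04 6.48094906e-01]
[-180.85758319  687.27510396]
[-202.80032988  571.02502812]schema error: expected keys x, y, z, turn
schema error: expected keys x, y, z, turn
schema error: expected keys x, y, z, turn
schema error: expected keys x, y, z, turn
schema error: expected keys x, y, z, turn
schema error: expected keys x, y, z, turn
```

View pics/w1.png

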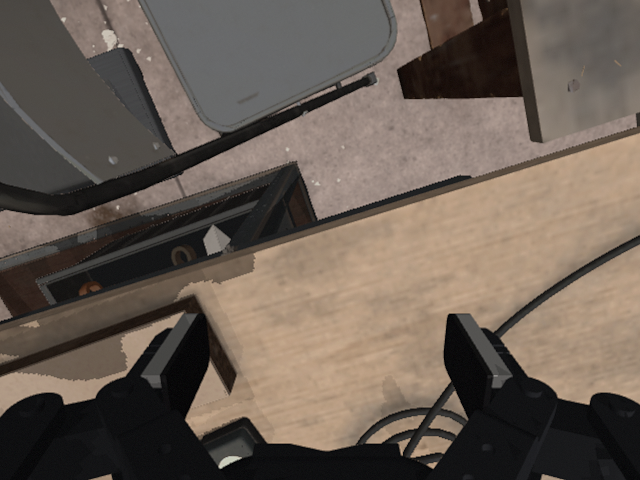

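The moves were refused because every row needs all four keys, so the arm hasn't moved. The picture shows only bare bench at the start pose, with the fingers at the bottom of the frame. I'll resend the rows.

```bash
python3 -m crank '[{"x":-2.9,"y":-3.0,"z":0,"turn":0},{"x":-2.9,"y":-3.0,"z":0,"turn":0},{"x":-2.9,"y":-3.0,"z":0,"turn":0},{"x":-2.9,"y":-3.0,"z":0,"turn":0},{"x":-2.9,"y":-3.0,"z":0,"turn":0}]' 0
```

```text
time: 0.65
tool_pos: [0.2848, 0.4054, 0.2309]
tool_rot: [-0.0, 0.156, 0.988, -0.0]
contact_force: [0.8, -0.6, -0.2]
gripper_width: 0.146
grasp_force: 0.0
```

```bash
python3 -m crank '[{"x":-2.9,"y":-3.0,"z":0,"turn":0},{"x":-2.9,"y":-3.0,"z":0,"turn":0},{"x":-2.9,"y":-3.0,"z":0,"turn":0},{"x":-2.9,"y":-3.0,"z":0,"turn":0},{"x":-2.9,"y":-3.0,"z":0,"turn":0}]' >/dev/null
python3 -m crank '[{"x":-2.9,"y":-3.0,"z":0,"turn":0},{"x":-2.9,"y":-3.0,"z":0,"turn":0},{"x":-2.9,"y":-3.0,"z":0,"turn":0},{"x":-2.9,"y":-3.0,"z":0,"turn":0},{"x":-2.9,"y":-3.0,"z":0,"turn":0}]' >/dev/null
python3 -m crank '[{"x":-2.9,"y":-3.0,"z":0,"turn":0},{"x":-2.9,"y":-3.0,"z":0,"turn":0},{"x":-2.9,"y":-3.0,"z":0,"turn":0},{"x":-2.9,"y":-3.0,"z":0,"turn":0},{"x":-2.9,"y":-3.0,"z":0,"turn":0}]' >/dev/null
python3 -m crank '[{"x":0,"y":0,"z":0,"turn":0.141},{"x":0,"y":0,"z":0,"turn":0.141},{"x":0,"y":0,"z":0,"turn":0.141},{"x":0,"y":0,"z":0,"turn":0.141},{"x":0,"y":0,"z":0,"turn":0.141}]' >/dev/null
python3 -m crank '[{"x":0,"y":0,"z":0,"turn":0.141},{"x":0,"y":0,"z":0,"turn":0.141},{"x":0,"y":0,"z":0,"turn":0.141},{"x":0,"y":0,"z":0,"turn":0.141},{"x":0,"y":0,"z":0,"turn":0.141}]'
python3 - <<'E'
from h import *
s=manip.state();print(s["tool_pos"],s["joint_pos"])
a=grab("wrist","w2.png");np.savez("w2.npz",im=a[1],T=a[0]["world_to_cam"])
for p in [(.557,-.1555,.078),(.453,-.2105,.004)]:print(proj(a[0],np.array(p)))
E
```

```text
time: 3.15
tool_pos: [0.5591, -0.1552, 0.2308]
tool_rot: [-0.0, 0.761, 0.649, -0.0]
contact_force: [-0.4, -0.6, -0.4]
gripper_width: 0.001
grasp_force: 0.0
[ 0.55914184 -0.15516428  0.23081101] [-3.98910102e-01 -5.21701605e-02  1.71861375e+00 -1.03346038e-05
  1.47596765e+00 -2.40080872e-01]
[323.57207136 217.21085267]
[227.500491   267.42780012]
```

View pics/w2.png

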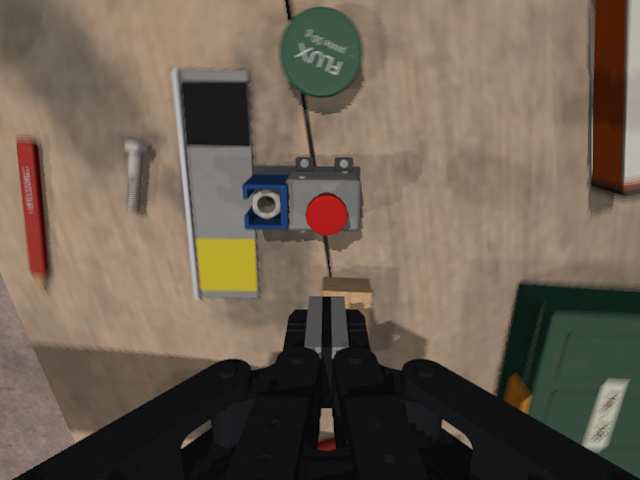

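Wrist view: plunger at (327,214), yellow pad (227,265), black pad (217,113), tin (321,52), pine block under the fingers (347,290). The top-camera predictions agree to about 3 px.

Run:
```python
from h import *
f=np.load("w2.npz");cm=dict(mtx=manip.camera_model("wrist")["mtx"],world_to_cam=f["T"])
hsv=cv2.cvtColor(f["im"],cv2.COLOR_RGB2HSV)
def c(lo,hi,b):
    m=cv2.inRange(hsv,lo,hi)[b[1]:b[3],b[0]:b[2]];p=cv2.findNonZero(m)[:,0]+b[:2];r=cv2.minAreaRect(p.astype(np.float32));return r[0],r
a,r1=c((0,150,80),(8,255,255),(295,185,365,245));y,r2=c((22,120,80),(35,255,255),(180,225,270,305));k,r3=c((0,0,0),(179,255,60),(182,78,248,148))
P=ray(cm,*a,.078);Y=ray(cm,*y,.004);B=ray(cm,*k,.004);print(r1,r2,r3);print(P,Y,B,np.linalg.norm(Y-B))
ex=P-(Y+B)/2;print(np.arctan2(ex[1],ex[0]),np.hypot(*ex[:2]),np.arctan2(-(B-Y)[0],(B-Y)[1]))
```

```text
((326.3000183105469, 214.40000915527344), (41.14365005493164, 40.696434020996094), 26.56505012512207) ((226.5, 264.5), (51.0, 61.0), 90.0) ((214.5, 113.5), (63.0, 65.0), 90.0)
[ 0.55935402 -0.15368112  0.078     ] [ 0.45275148 -0.20736089  0.004     ] [ 0.47513924 -0.06891695  0.004     ] 0.1402424195275917
-0.16148291778088783 0.09666629226113325 -0.16032203163576209
```

```bash
python3 -m crank '[{"x":0,"y":0,"z":4.5,"turn":0},{"x":0,"y":0,"z":4.5,"turn":0},{"x":0,"y":0,"z":4.5,"turn":0},{"x":0,"y":0,"z":0,"turn":0},{"x":0,"y":0,"z":0,"turn":0}]'
python3 -m crank '[{"x":0,"y":0,"z":1,"turn":0},{"x":0,"y":0,"z":1,"turn":0},{"x":0,"y":0,"z":1,"turn":0},{"x":0,"y":0,"z":0.6,"turn":0},{"x":0,"y":0,"z":0,"turn":0}]'
```

```text
time: 3.7
tool_pos: [0.559, -0.1551, 0.0961]
tool_rot: [-0.001, 0.759, 0.651, -0.0]
contact_force: [0.6, -0.9, 0.6]
gripper_width: 0.002
grasp_force: 0.0
time: 4.2
tool_pos: [0.5615, -0.1561, 0.0621]
tool_rot: [0.002, 0.759, 0.651, 0.001]
contact_force: [0.5, -0.2, 5.3]
gripper_width: -0.001
grasp_force: 2.8
```

```bash
python3 -m crank '[{"x":0,"y":0,"z":0.3,"turn":0},{"x":0,"y":0,"z":0.2,"turn":0},{"x":0,"y":0,"z":0,"turn":0}]'
```

```text
time: 4.5
tool_pos: [0.5615, -0.1562, 0.058]
tool_rot: [0.002, 0.759, 0.651, 0.001]
contact_force: [-0.0, 0.4, 6.4]
gripper_width: 0.001
grasp_force: 3.8
```

```bash
python3 -m crank '[{"x":0,"y":0,"z":0.2,"turn":0},{"x":0,"y":0,"z":0.1,"turn":0},{"x":0,"y":0,"z":0,"turn":0}]'
```

```text
time: 4.8
tool_pos: [0.5617, -0.1562, 0.0579]
tool_rot: [0.002, 0.759, 0.651, 0.001]
contact_force: [-7.7, 2.4, 22.5]
gripper_width: -0.001
grasp_force: 11.0
```

```bash
python3 -m crank '[{"x":0,"y":0,"z":-1.5,"turn":0},{"x":0,"y":0,"z":-3,"turn":0},{"x":0,"y":0,"z":-4.5,"turn":0},{"x":0,"y":0,"z":-4.5,"turn":0},{"x":0,"y":0,"z":-2.5,"turn":0}]' 15
python3 -m crank '[{"x":0,"y":0,"z":0,"turn":0},{"x":0,"y":0,"z":0,"turn":0}]'
python3 - <<'E'
from h import *
a=grab("wrist","w3.png");np.savez("w3.npz",im=a[1],d=a[2],T=a[0]["world_to_cam"])
E
```

```text
time: 5.3
tool_pos: [0.561, -0.1559, 0.2175]
tool_rot: [0.003, 0.759, 0.651, 0.002]
contact_force: [-0.4, -0.5, 0.8]
gripper_width: 0.151
grasp_force: 0.0
time: 5.5
tool_pos: [0.5596, -0.1554, 0.2129]
tool_rot: [0.001, 0.759, 0.651, 0.0]
contact_force: [0.3, 0.0, -0.4]
gripper_width: 0.15
grasp_force: 0.0
```

View pics/w3.png

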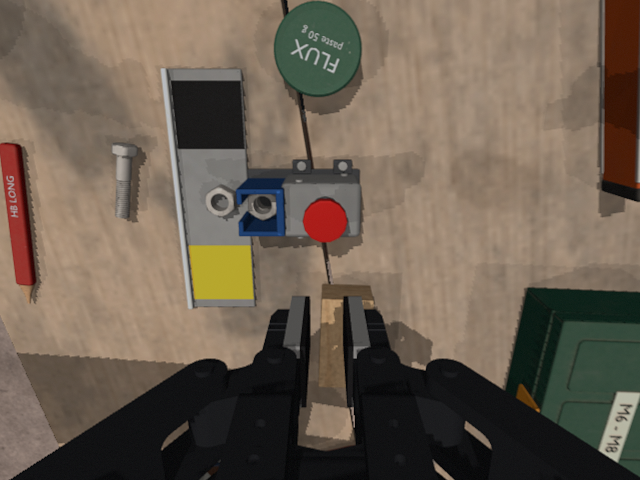

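The nut is out on the lane at (220,201), the plunger is up (325,220), and the next nut is visible in the magazine (262,206).

Run:
```python
from h import *
f=np.load("w3.npz");cm=dict(mtx=manip.camera_model("wrist")["mtx"],world_to_cam=f["T"])
O=np.array([.5088,-.1468]);ex=np.array([np.cos(.156),-np.sin(.156)]);ey=np.array([-ex[1],ex[0]])
for n,u,v,z in [("nut",220,201,.017),("pl",325,220,.078),("pad",222,275,.004)]:
    p=ray(cm,u,v,z)[:2];print(n,p,(p-O)@ex,(p-O)@ey)
s=manip.state();t=np.array(s["tool_pos"])[:2];w,x,y,z=s["tool_rot"]
tx=np.array([1-2*(y*y+z*z),2*(x*y+w*z)]);ty=np.array([2*(x*y-w*z),1-2*(x*x+z*z)])
S=O-.045*ex+.042*ey;print("start",S,"d tool cm",100*(S-t)@tx,100*(S-t)@ty,"tool",t,tx,ty,"ey",ey)
```

```text
nut [ 0.47159278 -0.14010408] -0.037795729545352784 0.0008338010781578248
pl [ 0.55933507 -0.15318243] 0.05091303496016919 0.0015466100377278173
pad [ 0.4532792  -0.21155223] -0.04478616393942702 -0.07259208227303558
start [ 0.47087191 -0.09831846] d tool cm 4.266577542612652 -9.563818782274176 tool [ 0.55889567 -0.15505354] [0.15231473 0.98833198] [ 0.98833122 -0.15231414] ey [0.15536803 0.98785666]
```

```bash
python3 -m crank '[{"x":1.4,"y":-3.2,"z":0,"turn":0},{"x":1.4,"y":-3.2,"z":0,"turn":0},{"x":1.5,"y":-3.2,"z":0,"turn":0},{"x":0,"y":0,"z":3.8,"turn":0},{"x":0,"y":0,"z":3.8,"turn":0}]' 10
python3 -m crank '[{"x":0,"y":0,"z":4,"turn":0},{"x":0,"y":0,"z":4,"turn":0},{"x":0,"y":0,"z":2,"turn":0},{"x":0,"y":0,"z":0,"turn":0},{"x":0,"y":0,"z":0,"turn":0}]'
python3 - <<'E'
from h import *
O=np.array([.5088,-.1468]);ex=np.array([np.cos(.156),-np.sin(.156)]);ey=np.array([-ex[1],ex[0]])
p=np.array(manip.state()["tool_pos"])[:2];print((p-O)@ex,(p-O)@ey);grab("wrist","w4.png")
E
```

```text
time: 6.05
tool_pos: [0.4705, -0.0976, 0.1351]
tool_rot: [0.001, 0.759, 0.651, 0.0]
contact_force: [-0.3, 0.0, -0.6]
gripper_width: 0.101
grasp_force: 0.0
time: 6.55
tool_pos: [0.4701, -0.0978, 0.0352]
tool_rot: [-0.001, 0.759, 0.651, -0.001]
contact_force: [1.3, -0.6, 0.2]
gripper_width: 0.097
grasp_force: 0.0
-0.04586792423188416 0.042426806899205145
```

View pics/w4.png

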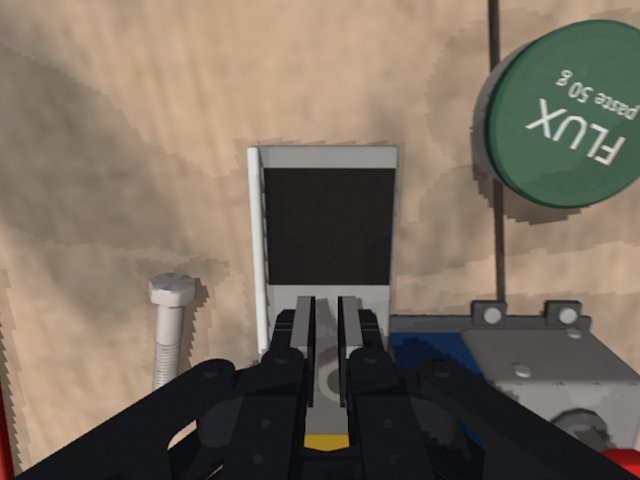

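The fingers stand over the lane behind the nut (333,380), between the lip and the magazine. I'll use the depth image to check that the finger linkages clear the 54 mm magazine once lowered.

Run:
```python
from h import *
from scipy.spatial.transform import Rotation as R
s=manip.state();cm=manip.camera_model("wrist");im,d=manip.grab_frame("wrist")
K=np.array(cm["mtx"]);T=np.array(cm["world_to_cam"]);v,u=np.nonzero(d>0);z=d[v,u]
C=np.stack([(u-K[0,2])*z/K[0,0],(v-K[1,2])*z/K[1,1],z],1)
W=(C-T[:3,3])@T[:3,:3]
q=s["tool_rot"];t=(W-s["tool_pos"])@R.from_quat([q[1],q[2],q[3],q[0]]).as_matrix()
dark=im[v,u].max(1)<200
for a in np.arange(-.11,.005,.008):
    k=(t[:,2]>a)&(t[:,2]<a+.008)&(abs(t[:,0])<.05)&(W[:,2]>.06 if a<-.03 else W[:,2]>.03)&(abs(t[:,1])<.1)
    if k.sum()>20:print(round(-a*1000),k.sum(),(np.percentile(t[k,1],[1,99])*1000).round(),(np.percentile(t[k,0],[1,99])*1000).round())
```

```text
94 1013 [-19.  19.] [17. 19.]
86 10280 [-57.  57.] [ 9. 19.]
78 12084 [-53.  53.] [ 1. 18.]
70 7790 [-49.  48.] [-9. 18.]
62 10598 [-42.  42.] [-11.  13.]
54 5502 [-38.  38.] [-8. 15.]
46 2480 [-31.  99.] [-31.  15.]
38 1866 [-16.  99.] [-28.  12.]
30 1069 [-18.  97.] [-36.  12.]
22 1655 [-17.  99.] [-45.  12.]
14 4329 [-16. 100.] [-46.  12.]
6 1470 [ -9. 100.] [-48.  12.]
-2 902 [ 30. 100.] [-24. -19.]
```

At full depth the linkages (±31 mm, 45 mm above the tips) would brush the magazine in this orientation. I'll raise the tool, turn it 90° so the finger's back does the pushing, and shut the fingers.

```bash
python3 -m crank '[{"x":0,"y":0,"z":-3,"turn":0},{"x":0,"y":0,"z":-3,"turn":-0.14},{"x":0,"y":0,"z":0,"turn":-0.145},{"x":0,"y":0,"z":0,"turn":-0.145},{"x":0,"y":0,"z":0,"turn":-0.145}]' 0 >/dev/null
python3 -m crank '[{"x":0,"y":0,"z":0,"turn":-0.145},{"x":0,"y":0,"z":0,"turn":-0.145},{"x":0,"y":0,"z":0,"turn":-0.145},{"x":0,"y":0,"z":0,"turn":-0.145},{"x":0,"y":0,"z":0,"turn":-0.145}]' >/dev/null
python3 -m crank '[{"x":0,"y":0,"z":0,"turn":-0.145},{"x":0,"y":0,"z":0,"turn":-0.126},{"x":-0.6,"y":0.2,"z":0,"turn":0},{"x":0,"y":0,"z":3,"turn":0},{"x":0,"y":0,"z":0,"turn":0}]'
cat > fe.py <<'E'
from h import *
from scipy.spatial.transform import Rotation as R
O=np.array([.5088,-.1468]);ex=np.array([np.cos(.156),-np.sin(.156)]);ey=np.array([-ex[1],ex[0]])
s=manip.state();p=np.array(s["tool_pos"])[:2];q=s["tool_rot"];X=R.from_quat([q[1],q[2],q[3],q[0]]).as_matrix()[:2,:2]
print("tcp in feeder mm",1e3*(p-O)@ex,1e3*(p-O)@ey,"tool y in feeder",X[:,1]@ex,X[:,1]@ey,"z",s["tool_pos"][2],s["time"])
E
python3 fe.py
```

```text
time: 8.15
tool_pos: [0.4757, -0.0963, 0.0642]
tool_rot: [-0.002, 0.077, 0.997, 0.001]
contact_force: [-0.9, 0.7, -0.7]
gripper_width: 0.001
grasp_force: 0.0
tcp in feeder mm -40.500415627387056 44.734901497550815 tool y in feeder -0.0008887916894954718 0.9999991402080223 z 0.06422622330589584 8.15
```

```bash
python3 -m crank '[{"x":0,"y":0,"z":2.5,"turn":0},{"x":0,"y":0,"z":2,"turn":0},{"x":0,"y":0,"z":0.7,"turn":0},{"x":0,"y":0,"z":0.3,"turn":0},{"x":0,"y":0,"z":0,"turn":0}]'
python3 - <<'E'
import fe;from h import *
grab("wrist","w5.png")
E
```

```text
time: 8.65
tool_pos: [0.4779, -0.0973, 0.0121]
tool_rot: [0.0, 0.077, 0.997, -0.0]
contact_force: [-0.4, -0.8, 0.3]
gripper_width: -0.001
grasp_force: 0.0
tcp in feeder mm -38.21590085096137 44.14399863815279 tool y in feeder -0.0026633225435853994 0.9999964416684591 z 0.012142214432431284 8.65
```

View pics/w5.png

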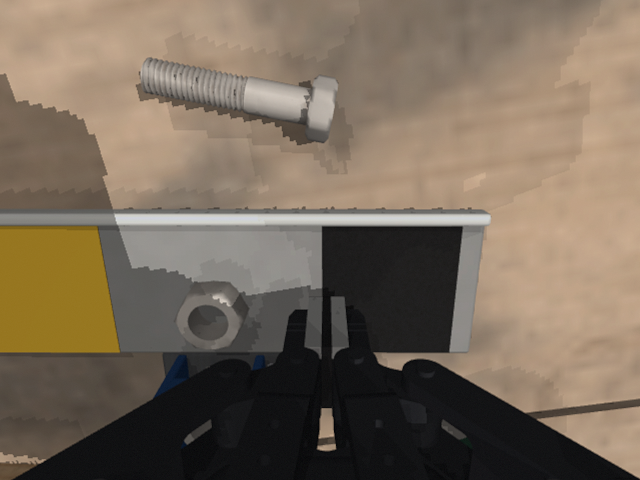

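The nut is at (211,315), with the finger back behind it at about (287,330). The yellow pad's edges are at u≈100–120 on the left. Next: lower 3 mm and push along -y.

```bash
python3 -m crank '[{"x":0.2,"y":0,"z":0.3,"turn":0},{"x":0,"y":-1,"z":0,"turn":0},{"x":0,"y":-1,"z":0,"turn":0},{"x":0,"y":-0.7,"z":0,"turn":0},{"x":0,"y":-0.7,"z":0,"turn":0}]'
python3 -m crank '[{"x":0,"y":-0.7,"z":0,"turn":0},{"x":0,"y":-0.7,"z":0,"turn":0},{"x":0,"y":-0.7,"z":0,"turn":0},{"x":0,"y":-0.7,"z":0,"turn":0},{"x":0,"y":-0.7,"z":0,"turn":0}]'
python3 - <<'E'
import fe;from h import *
a=grab("wrist","w6.png")
for y in(-.07,-.086,-.054):
  p=fe.O-.04*fe.ex+y*fe.ey;print(y,proj(a[0],np.array([*p,.017])))
E
```

```text
time: 9.2
tool_pos: [0.4702, -0.1313, 0.0086]
tool_rot: [0.0, 0.077, 0.997, 0.0]
contact_force: [-0.1, 0.9, 1.0]
gripper_width: -0.001
grasp_force: 0.6
time: 9.7
tool_pos: [0.4648, -0.1655, 0.0084]
tool_rot: [0.0, 0.076, 0.997, 0.0]
contact_force: [0.1, 0.7, 2.0]
gripper_width: -0.002
grasp_force: 1.2
tcp in feeder mm -40.52974222438618 -25.312763167891564 tool y in feeder -0.0032414755492732017 0.9999947411005238 z 0.00840475571666073 9.7
-0.07 [204.24681653 330.02764127]
-0.086 [161.12499093 329.90855744]
-0.054 [247.35948901 330.14669981]
```

View pics/w6.png

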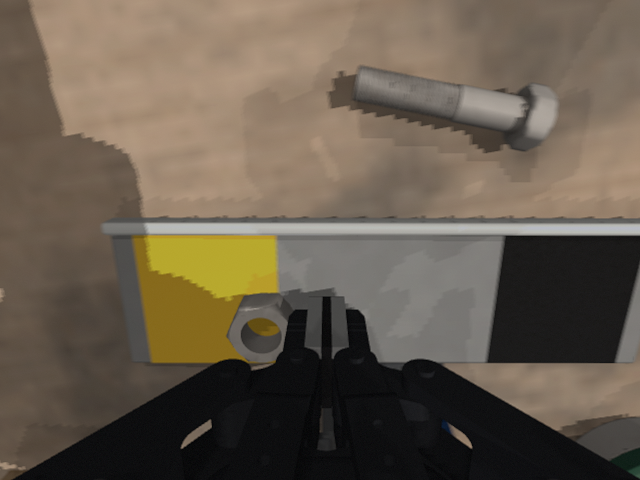

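The nut (262,327) is being pushed cleanly and is at about y = -48 mm, x = -40 mm. It needs about 21 mm more.

```bash
python3 -m crank '[{"x":0,"y":-0.6,"z":0,"turn":0},{"x":0,"y":-0.6,"z":0,"turn":0},{"x":0,"y":-0.6,"z":0,"turn":0},{"x":0,"y":-0.3,"z":0,"turn":0},{"x":0,"y":0,"z":0,"turn":0}]' >/dev/null
python3 -m crank '[{"x":0,"y":1,"z":0,"turn":0},{"x":0,"y":1,"z":-1,"turn":0},{"x":0,"y":1,"z":-4,"turn":0},{"x":0,"y":0,"z":-4.5,"turn":0},{"x":0,"y":0,"z":-4.5,"turn":0}]'
python3 -m crank '[{"x":0,"y":0,"z":0,"turn":0},{"x":0,"y":0,"z":0,"turn":0},{"x":0,"y":0,"z":0,"turn":0}]'
python3 - <<'E'
import fe;from h import *
a=grab("wrist","w7.png")
for x,y in((-.04,-.07),(0,0)):
  p=fe.O+x*fe.ex+y*fe.ey;print(y,proj(a[0],np.array([*p,.017])))
E
```

```text
time: 10.75
tool_pos: [0.4657, -0.1544, 0.1499]
tool_rot: [-0.0, 0.075, 0.997, 0.0]
contact_force: [1.2, -1.3, 0.1]
gripper_width: -0.001
grasp_force: 0.0
time: 11.05
tool_pos: [0.4654, -0.1551, 0.147]
tool_rot: [-0.001, 0.076, 0.997, 0.0]
contact_force: [0.4, 0.1, 0.0]
gripper_width: -0.0
grasp_force: 0.0
tcp in feeder mm -41.63564026902041 -14.913790877397108 tool y in feeder -0.003944701794068557 0.9999919821363601 z 0.1470371835893903 11.05
-0.07 [245.88576369 226.54050152]
0 [345.65752516 279.83066162]
```

View pics/w7.png

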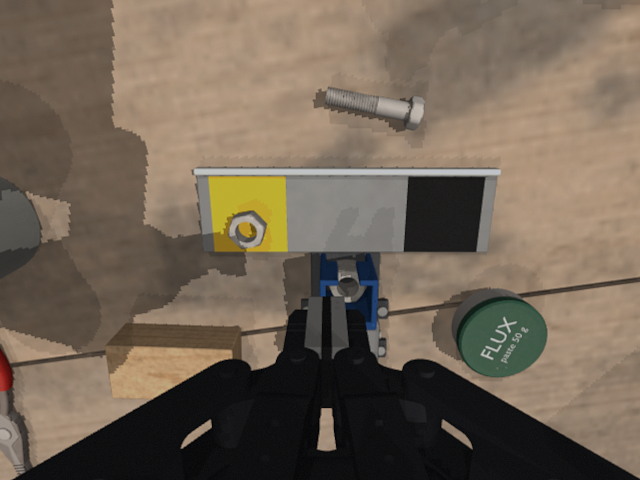

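The nut lies at (247,230), wholly on the yellow pad (u 208–288, v 177–252). The next nut is still in the magazine (347,283), and the tool is clear of everything.

```bash
python3 -c "
from plant import manip
print(manip.job_done())"
```

```text
the job is handed in; nothing more can be done
None
```

The job is handed in (no verdict came back): I pressed the plunger once, one nut came out, and I pushed it along the lane until it lay wholly on the yellow pad, about 1 mm off its middle along the lane and 8 mm across.

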